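Shut the tube station and hold the cassette home for the code read

ROBOT

A 6-joint arm with a two-finger parallel gripper is mounted at the origin on the work surface. World frame = base frame: x ahead of the robot, y to its left, z up, the work surface at z = 0. Lengths are in mm, angles in rad, forces in N, time in s.
With the tool pointing down it reaches from about 275 to 1000 mm from the base axis. Payload 8.4 kg.
Tool frame: the origin (TCP) lies midway between the tips of the shut fingers; the grasp point (between the pads) lies r.grip_point_offset behind it (r.grip_point_offset is the distance from the TCP to the grasp point, in mm); z points along the fingers, y is the direction in which the jaws open and shut (so a half turn about z gives the same grasp; the last joint's range is limited). The gripper opens to 85 mm and grips with 20 to 120 N. Pads are 22 mm wide; open, the fingers measure 114 mm over their backs; the gripper's body (76 mm by 85 mm) begins 54 mm behind the grasp point. The pads swing forward as they close: fully open they stand 13 mm farther back than shut.
Start: joints at [1.332, 0.353, 1.633, -0, 1.155, -0.002], TCP at [146.619, 607.561, 210.581] pointing down, gripper open.
Joint ranges: [-2.63, 2.63], [-0.92, 2.1], [0.06, 2.66], [-1.3, 4.44], [0, 2.69], [-3.02, 3.02]. Speed limits (rad/s): [2.22, 2.22, 2.79, 3.14, 3.14, 3.14].

INTERFACE

Orientations are given as [roll, pitch, yaw] about the fixed x, y, z axes, in that order (R = Rz(yaw) Ry(pitch) Rx(roll)).
In Python, from rig import r gives the robot as it stands.
- The arm moves only by the tool move_arm, never from a script. Its argument "targets" is one flat list of numbers, 5 for each row, row after row: the gripper's target within -1 to 1 (fully open at 1, half-way at 0, shut at -1), then the shift along the tool's x, y, z in cm, then the turn about the tool's z in degrees. In form: [gripper, tx, ty, tz, turn, gripper, tx, ty, tz, turn, ...]. A call has 1 to 10 rows; each row is the pose to reach, as a shift and turn from the pose commanded when the call began, along the tool's axes at that moment; what a row does not reach only later rows make up. A row lasts 1/10 s, in which the tool goes at most 50 mm and 8.59 degrees, less where a joint would pass 70% of its speed; a pose out of reach is approached as far as the arm can. A call with a gripper value outside its range is refused whole. The fingers move at their own pace and stop on an object; "squeeze" is the grip in N (left out, the last holds). Time passes only in rows, so rows that repeat a pose let the fingers close. It gives the time, the measured TCP pose, the force and the opening at its end, in the units of the state.
- r.sense(): the state, without advancing time (a new reading comes with each control period).
- r.grab_frame(name): name is "scene" or "top"; returns a dict with "img" (420x560x3 uint8, blue, green, red), "K" (3x3 intrinsics, pixels), "world_to_cam" (4x4, takes a point from world to camera coordinates). Camera axes: x right, y down, z forward; pixel columns grow to the right and rows downward; lengths in mm; the calibration is good to about 2 mm. A picture is of the moment at which its call begins. There is no depth.
- r.sign_off(): hands the job in, once; it reports no verdict.
Trained networks look in a picture, given as the dict that the camera call returned (one of the last four; its "shot" number tells which), for a name from the list of things; names that differ only in an ending like _2 or _b are one class to them, and where a whole thing is asked for, a point or a joint stands for the part that bears it (a point fixed in the world has none). Each returns a list of dicts, best first, with "conf" (0 to 1); they miss things now and then, are a little off and sometimes report something else, mostly with a low value. They report only what shows in the picture. A call takes as long as a camera call. They do not tell look-alikes from the thing itself.
- r.outline_of(picture, thing): "region" (420x560 bool, what is visible of it).
- r.mark_of(picture, thing): "position" ([x, y, z] in mm, in world coordinates, good to about 4 mm: a listed point, or the origin of a listed thing).
The state is a dict: "clock": time; "qpos": joint angles; "qvel": joint speeds; "joint_efforts": joint torques, N m; "eef_pos": TCP position; "tcp_rot": TCP orientation; "contact_force": force on the tool from outside, world axes, zero at the start; "wrist_torque": the same for the moment, N m; "opening": opening from 0.0 (shut) to 1.0 (fully open).
Only numpy, scipy, OpenCV 4.12 (cv2) and the standard library are available. Lean on these libraries where they do the work, as an engineer would, in place of code of your own. Each camera call takes 0.05 s, during which the arm holds its last target.

TASK

Press the tube station's hinged cover down until its detents hold it fully shut, then push the tube cassette along the channel, against the sprung plunger, until it sits firmly against the hard stop, without ramming it. Finish while still holding it there: do not let go, because the plunger would push it back out. Leave the other things on the bench alone.

Things in the scene. Friction and masses are not known exactly. Their poses are not given: they have to be found in the camera images.
- station: aluminium base plate 300 x 110 x 10 mm fixed to the bench. Origin: centre of its underside. x runs along the channel in the push direction, y across, z up. Low rails (tops 22 mm above the bench, inner faces y = -27 and 27 mm) from x = -150 mm; white walls (tops 60 mm) from x = 29 to 150 mm under the cover; dark detent posts 57 mm high at x = 0 to 14, |y| = 33 to 47 mm.
- cover (a joint): opening of the hinged cover (rad): 0 shut, up to 1.2; starts 0.55 to 0.85. Its stiff hinge stays at any angle. Over the last 0.1 rad two lugs under its free edge are forced past sprung balls in the detent posts (5 to 15 N straight down, between middle and free edge); it then lies on a solid stop at 0 and the balls keep it shut.
- cover_hinge (a point): middle of the cover's hinge line (parallel to station y), at station x = 145 mm, 60 mm above the bench
- cover_edge (a point): top middle of the cover's free edge (moves with it). The cover is a white frame with a clear window, 128 mm from hinge to free edge, 94 mm wide, 6 mm thick. The free edge points to station -x; shut, it lies at x = 17 mm and the top face is 66 mm above the bench. To shut the cover press its top face down from above.
- cassette: loose grey tube block 120 (x) x 50 (y) x 42 mm (z) with a row of four round white vial caps, 0.13 to 0.25 kg, lying in the channel, its x along station x. Origin: centre of its underside, 10 mm above the bench. Flat full-height end plates: front (+x, under the cover) and tail (-x). 2 mm play to each rail. Fully home its origin is at station x = 40 mm.
- cassette_tail (a point): centre of the outer face of the cassette's tail plate, 31 mm above the bench: the face to push. At station x = -20 mm when fully home; starts 24 to 64 mm short of that, not yet touching the plunger.
- plunger (a joint): how far the sprung plunger is pushed in (m): 0 out, 0.014 with the cassette at the hard stop. Steel pin 12 mm across on the channel's axis, 31 mm above the bench, nose at station x = 86 mm when out. It pushes back along -x with 4 N at first contact and 8 N at the hard stop, and drives the cassette out again when let go.
- stop: the hard stop: dark steel block across the channel, 54 mm wide, 40 mm high, around the plunger. Origin: lower middle of its face towards the cassette, at station x = 100 mm, 10 mm above the bench.
- short_rack: a short grey tube rack with two round white vial caps, 72 x 50 x 42 mm, standing on the bench; not part of the job
- marker: a marker pen lying down, about 130 mm long, 13 mm thick; not part of the job
- tape_roll: a roll of paper tape lying flat, 76 mm across, 19 mm high; not part of the job
- reagent: a small amber bottle, 52 mm across, 110 mm high; not part of the job
- jar: a white jar, 60 mm across, 70 mm high; not part of the job
- beaker: a glass beaker, 72 mm across, 85 mm high; not part of the job
- tub: a white open tub of loose tubes, 100 x 130 x 75 mm; not part of the job
Not all that is in view belongs to the job. Leave any green or turquoise look-alike of the cassette alone.

How it is judged (in metres and radians):
On the way, in this order (a step that is already met when the one before it is completed fails the run):
1. the cover is shut past its detents (value of joint cover below 0.03 rad), for 0.2 s.
2. the cassette is pressed against the hard stop (value of joint plunger above 0.0125 m and contact force between cassette and stop above 1 N and contact force between any of the fingers, the arm and cassette above 3 N and z of cassette_tail in the frame of station below 0.036 m and value of joint cover below 0.03 rad), for 0.3 s.
At the end, for the whole second after the job is handed in: The cover is shut (under 0.03 rad), and through the last second the robot itself presses the cassette (over 3 N), flat in the channel and at rest, with the plunger pushed in more than 12.5 mm and the cassette bearing on the hard stop with more than 1 N (all of step 2 and linear speed of cassette below 0.01 m/s); the arm keeps its last pose, push and grip.
It fails at once if the cassette is rammed against the stop (over 70 N) (contact force between cassette and stop above 70 N).
It fails at once if another thing on the bench is shoved (over 40 mm) (distance of any of short_rack, marker, tape_roll, reagent, jar, beaker, tub from where it was at the start of the episode above 0.04 m).
It also fails if it takes over 42 s, if anything falls off the work surface, if the arm or the gripper's body presses on something with over 40 N, if the wrist force passes 120 N, or if a joint passes its speed limit or range.

## Working session

There is one attempt and no reset: what is moved stays moved. The work goes in short steps, Python scripts to look and compute and a tool call to move; the robot and the scene stay as the last step left them, time stands still between calls to the robot, and variables do not carry over. Pictures are saved under pics/ and viewed, and the job is handed in when it is done.

Besides the shell and the picture viewer there is one more tool, called after ">>>" by a JSON object that holds its "name" and its "arguments", one argument or row to a line. move_arm: Moves the arm, as the interface text tells. Its arguments: {"type":"object","properties":{"targets":{"type":"array","items":{"type":"number"}},"squeeze":{"type":"number"}},"required":["targets"]}

```bash
ls; mkdir -p pics; python3 - <<'E'
from rig import r
import cv2,json
s=r.sense(); print({k:s[k] for k in s}); print(r.grip_point_offset)
for n in ["scene","top"]:
    f=r.grab_frame(n); cv2.imwrite(f"pics/{n}0.png",f["img"])
    for t in ["station","cover_hinge","cover_edge","cassette","cassette_tail","stop","short_rack"]:
        print(n,t,[(d["position"],round(d["conf"],2)) for d in r.mark_of(f,t)][:3])
print(r.sense()["clock"])
E
```

```text
pics
{'clock': 0.0, 'qpos': array([ 1.33163845e+00,  3.53679343e-01,  1.63409831e+00,  2.47259469e-05,
        1.15519174e+00, -2.39211647e-03]), 'qvel': array([-0.00095631,  0.00043012,  0.00026348,  0.00092686,  0.00011589,
        0.00053547]), 'joint_efforts': array([-2.58442751e-04, -6.05223227e+01, -3.42082858e+01, -1.28318602e-04,
        9.28901281e-03,  6.44856755e-06]), 'eef_pos': array([146.47283681, 607.09791657, 209.85754116]), 'tcp_rot': array([-3.14021598e+00, -2.59005633e-05,  2.90481688e+00]), 'contact_force': array([-0.16178515,  0.29677641, -0.30471874]), 'wrist_torque': array([ 0.0321104 ,  0.01608113, -0.03632143]), 'opening': 1.0026633921824109}
18.700000000000003
scene station [([548.3, -78.4, 3.0], 0.75)]
scene cover_hinge [([517.8, 65.7, 58.8], 0.9), ([647.8, 43.6, -3.1], 0.18)]
scene cover_edge [([545.3, -38.9, 131.6], 0.94), ([647.3, 41.3, -1.5], 0.4)]
scene cassette [([593.5, 205.9, 0.9], 0.79), ([355.0, 47.3, 0.2], 0.74), ([555.3, -80.4, 11.1], 0.62)]
scene cassette_tail [([379.7, -109.4, 20.6], 0.86), ([566.2, -137.3, 30.3], 0.82), ([544.2, 232.6, 19.6], 0.74)]
scene stop []
scene short_rack [([687.9, -115.0, -5.2], 0.86)]
top station [([551.9, -78.5, -5.6], 0.88)]
top cover_hinge [([519.4, 62.6, 60.5], 0.56)]
top cover_edge [([542.1, -36.1, 134.6], 0.76)]
top cassette [([596.2, 203.7, -4.3], 0.87), ([351.2, 52.7, -0.1], 0.81), ([554.5, -76.0, 15.4], 0.65)]
top cassette_tail [([345.9, -6.8, 24.2], 0.92), ([383.9, -113.2, 19.0], 0.82), ([676.3, 340.1, -5.4], 0.74)]
top stop [([687.4, -109.4, -1.3], 0.16)]
top short_rack [([688.8, -114.3, -2.3], 0.56)]
0.8
```

View pics/scene0.png

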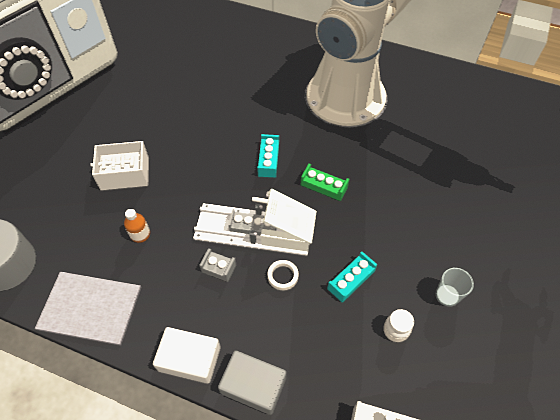

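View pics/top0.png

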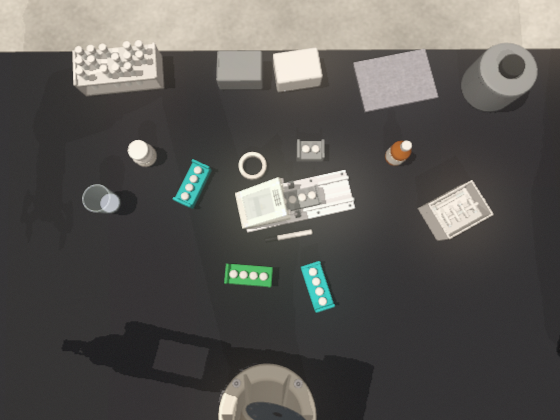

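The candidates, by top-picture pixel, are the grey block in the channel (302,196), the short grey rack (311,150), the green block (249,275), and the turquoise blocks (317,287) and (192,184). By the description it's the grey one in the channel. The marker lies near the station at (295,235). Next I'll fit the station model and check it in close crops.

```bash
cat > h.py <<'E'
import numpy as np, cv2
def proj(f,P):
    P=np.atleast_2d(P).astype(float); T=f["world_to_cam"]
    c=P@T[:3,:3].T+T[:3,3]; u=c@np.array(f["K"]).T; return u[:,:2]/u[:,2:]
def st(o,yaw,p):
    p=np.atleast_2d(p).astype(float); c,s=np.cos(yaw),np.sin(yaw)
    return np.c_[o[0]+c*p[:,0]-s*p[:,1], o[1]+s*p[:,0]+c*p[:,1], p[:,2]]
def box(x0,x1,y0,y1,z): return [[x0,y0,z],[x1,y0,z],[x1,y1,z],[x0,y1,z]]
def overlay(f,o,yaw,polys,crop,k,name):
    x0,y0,w,h=crop; im=cv2.resize(f["img"][y0:y0+h,x0:x0+w],None,fx=k,fy=k,interpolation=cv2.INTER_CUBIC)
    for p,col in polys:
        q=(proj(f,st(o,yaw,p))-[x0,y0]+0.5)*k
        cv2.polylines(im,[np.int32(q)],True,col,1)
    cv2.imwrite(name,im)
E
python3 - <<'E'
from rig import r
from h import *
import pickle
fs={n:r.grab_frame(n) for n in ["scene","top"]}
pickle.dump(fs,open("fs.pkl","wb"))
from scipy.optimize import minimize
# fit silhouettes
H=[[518.6,64.2],]; o=np.array([550,-78.5]); yaw=np.arctan2(64.2+78.5,518.6-550)
print(np.degrees(yaw))
obs={}
for n,f in fs.items():
    d=r.outline_of(f,"station"); print(n,[(x["conf"],x["region"].sum()) for x in d][:3])
    obs[n]=d[0]["region"]
    ys,xs=np.where(obs[n]);print(xs.min(),xs.max(),ys.min(),ys.max())
pickle.dump(obs,open("obs.pkl","wb"))
c=145; 
th=np.arcsin((133-63-6)/128); print("cover approx",th)
polys=[(box(-150,150,-55,55,10),(0,255,0)),(box(-150,29,-27,27,22),(255,0,0)),(box(29,150,-47,47,60),(0,0,255))]
overlay(fs["top"],o,yaw,polys,(225,160,140,80),5,"pics/t1.png")
overlay(fs["scene"],o,yaw,polys,(185,180,140,80),5,"pics/s1.png")
E
```

```text
102.40971636359195
scene [(0.77, np.int64(4693))]
192 314 189 255
top [(0.68, np.int64(3945))]
235 352 170 230
cover approx 0.5235987755982989
```

View pics/t1.png

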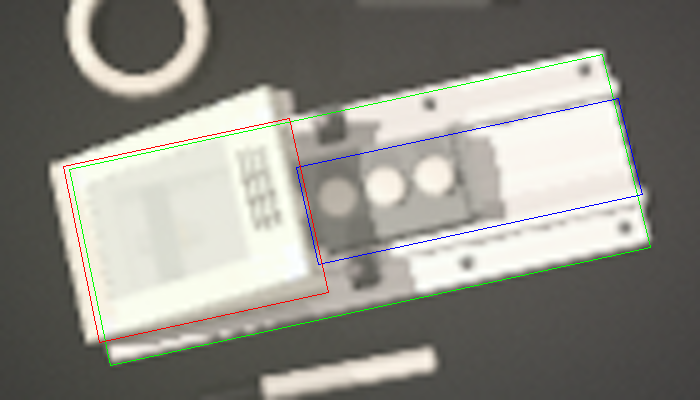

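View pics/s1.png

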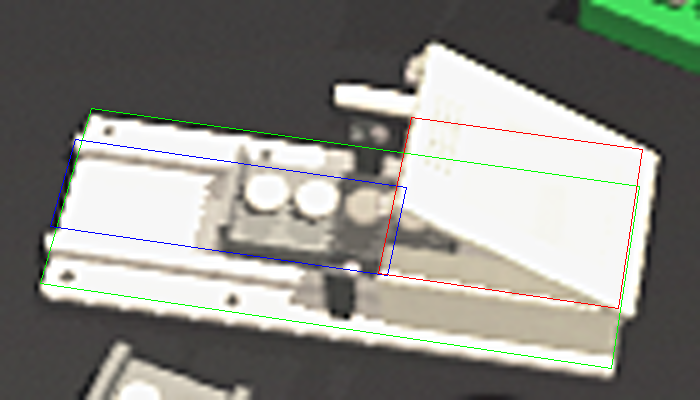

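```bash
python3 - <<'E'
from h import *
import pickle
from scipy.optimize import least_squares
fs=pickle.load(open("fs.pkl","rb"))
def cov(th,y,h=False):
    c,s=np.cos(th),np.sin(th); L=0 if h else 128
    return [145-L*c+6*s,y,60+L*s+6*c]
def res(p,full=False):
    o,yaw,th=p[:2]*100,p[2],p[3]; out=[]
    S=lambda u:np.array(u)/5-0.5
    for n,off,pts in [("scene",(185,180),[([-150,55,10],(90,113)),([-150,-55,10],(42,292)),([150,-55,10],(614,372)),(cov(th,47),(432,44)),(cov(th,47,1),(655,155)),(cov(th,-47,1),(630,312))]),
      ("top",(225,160),[([-150,-55,10],(602,52)),([-150,55,10],(648,243)),([150,55,10],(110,360)),(cov(th,-47),(272,88)),(cov(th,47),(312,268)),(cov(th,-47,1),(54,165)),(cov(th,47,1),(90,342))])]:
        for P,q in pts: out.append(proj(fs[n],st(o,yaw,P))[0]-S(q)-off)
    return np.ravel(out)
s=least_squares(res,[5.5,-.78,1.787,.6],loss="soft_l1")
print(s.x,np.degrees(s.x[2])); print(res(s.x).reshape(-1,2).round(1).tolist())
o,yaw,th=s.x[:2]*100,s.x[2],s.x[3]
np.save("pose.npy",[*o,yaw,th])
cv=[cov(th,47),cov(th,-47),cov(th,-47,1),cov(th,47,1)]
for tail in [-50,-60,-70]:
  pass
polys=[(box(-150,150,-55,55,10),(0,255,0)),(cv,(0,0,255))]
for t,c in [(-50,(255,0,0)),(-60,(0,160,255)),(-70,(255,0,255))]: polys.append(([[t,-25,52],[t,25,52],[t,25,10],[t,-25,10]],c))
overlay(fs["top"],o,yaw,polys,(225,160,140,80),5,"pics/t2.png")
overlay(fs["scene"],o,yaw,polys,(185,180,140,80),5,"pics/s2.png")
for k in ["edge"]: print(st(o,yaw,cov(th,0)))
E
```

```text
[ 5.52091991 -0.7564061   1.78937491  0.53664139] 102.52363021564054
[[0.8, 0.1], [0.3, -0.5], [0.3, 0.3], [-0.4, 0.8], [-2.4, -1.3], [-2.2, -0.8], [-1.0, -0.4], [-0.5, -0.0], [-0.9, 0.3], [-0.9, 0.1], [-0.5, 1.5], [1.3, -0.8], [1.4, -1.0]]
[[543.8388896  -38.4857995  130.59688976]]
```

View pics/t2.png

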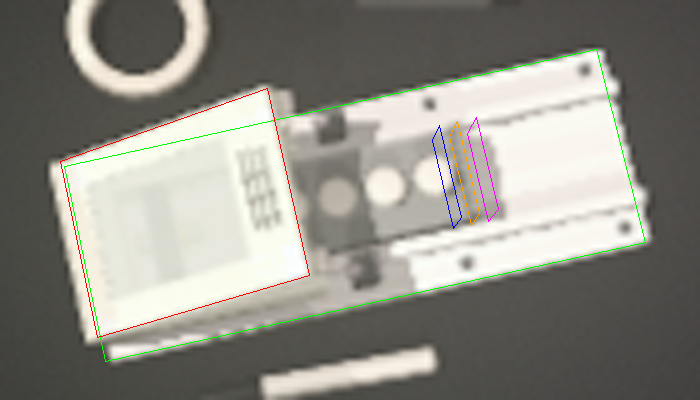

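View pics/s2.png

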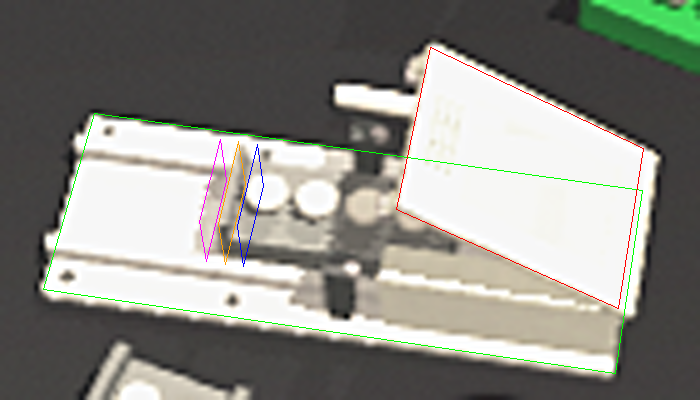

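The close crop shows the grey block in the channel with its tail at station x ≈ -61. The station fit gives origin (552,-76), yaw 102.5° and cover ≈ 0.54 rad. Both match the given sizes and the networks' marks. Next is the first move, to a point above the cover.

```bash
cat >> h.py <<'E'
from scipy.spatial.transform import Rotation as Rn
def go(r,p_st,yaw_off=0.0):
    o=np.load("pose.npy"); s=r.sense()
    tgt=st(o[:2],o[2],p_st)[0]; R=Rn.from_euler("xyz",s["tcp_rot"]).as_matrix()
    d=R.T@(tgt-s["eef_pos"])/10
    want=np.degrees(o[2])+yaw_off; cur=np.degrees(np.arctan2(R[1,0],R[0,0]))
    turn=-((want-cur+180)%360-180)
    print("t",round(s["clock"],2),"world tgt",tgt.round(1),"shift cm",d.round(2),"turn",round(turn,2),"F",s["contact_force"].round(1))
    c,sn=np.cos(o[2]),np.sin(o[2]); e=s["eef_pos"][:2]-o[:2]
    print("tcp station",round(c*e[0]+sn*e[1],1),round(-sn*e[0]+c*e[1],1),s["eef_pos"][2].round(1), "F st",round(c*s["contact_force"][0]+sn*s["contact_force"][1],1))
E
python3 -c "
from rig import r
from h import *
go(r,[50,0,190])"
```

```text
t 1.0 world tgt [541.2 -26.8 190. ] shift cm [-53.24 -52.41   2.06] turn 63.91 F [-0.5  0.2 -0.6]
tcp station 754.9 247.7 210.6 F st 0.3
```

>>> {"name": "move_arm", "arguments": {
  "targets": [-1,-27,-26,1,32,-1,-27,-26,1,32,-1,-27,-26,1,32,-1,-27,-26,1,32,-1,-27,-26,1,32,-1,-27,-26,1,32,-1,-27,-26,1,32,-1,-27,-26,1,32],
  "squeeze": 40
}}

```text
clock: 1.8
eef_pos: [349.2, 288.6, 200.7]
tcp_rot: [-3.142, 0.001, 2.345]
contact_force: [-0.3, 1.6, -0.3]
opening: 0.003
```

```bash
python3 -c "
from rig import r
from h import *
go(r,[50,0,190])"
```

```text
t 1.8 world tgt [541.2 -26.8 190. ] shift cm [-35.98  -8.32   1.1 ] turn 31.82 F [-0.3  1.6 -0.3]
tcp station 399.5 119.0 200.7 F st 1.6
```

>>> {"name": "move_arm", "arguments": {
  "targets": [-1,-36,-8.3,1.1,31.8,-1,-36,-8.3,1.1,31.8,-1,-36,-8.3,1.1,31.8,-1,-36,-8.3,1.1,31.8,-1,-36,-8.3,1.1,31.8,-1,-36,-8.3,1.1,31.8,-1,-36,-8.3,1.1,31.8,-1,-36,-8.3,1.1,31.8,-1,-36,-8.3,1.1,31.8,-1,-36,-8.3,1.1,31.8]
}}

```text
clock: 2.8
eef_pos: [540.5, -23.7, 189.4]
tcp_rot: [-3.141, -0.001, 1.79]
contact_force: [0.7, -0.5, -0.2]
opening: -0.002
```

```bash
python3 -c "
from rig import r
from h import *
go(r,[50,0,66])"
```

```text
t 2.8 world tgt [541.2 -26.8  66. ] shift cm [-0.33  0.02 12.34] turn 0.04 F [ 0.7 -0.5 -0.2]
tcp station 53.2 0.1 189.4 F st -0.6
```

>>> {"name": "move_arm", "arguments": {
  "targets": [-1,-0.3,0,3,0,-1,-0.3,0,5,0,-1,-0.3,0,6,0,-1,-0.3,0,7,0,-1,-0.3,0,8,0,-1,-0.3,0,9,0,-1,-0.3,0,10,0,-1,-0.3,0,10.5,0,-1,-0.3,0,11,0,-1,-0.3,0,11.3,0]
}}

```text
clock: 3.8
eef_pos: [541.5, -26.7, 76.2]
tcp_rot: [-3.141, -0.0, 1.791]
contact_force: [0.0, -0.5, -0.1]
opening: 0.002
```

```bash
python3 -c "
from rig import r
from h import *
go(r,[50,0,66])
f=r.grab_frame('scene');cv2.imwrite('pics/s3.png',cv2.resize(f['img'][150:270,170:340],None,fx=4,fy=4))"
```

```text
t 3.8 world tgt [541.2 -26.8  66. ] shift cm [-0.01 -0.03  1.02] turn 0.1 F [ 0.  -0.5 -0.1]
tcp station 50.1 -0.3 76.2 F st -0.5
```

View pics/s3.png

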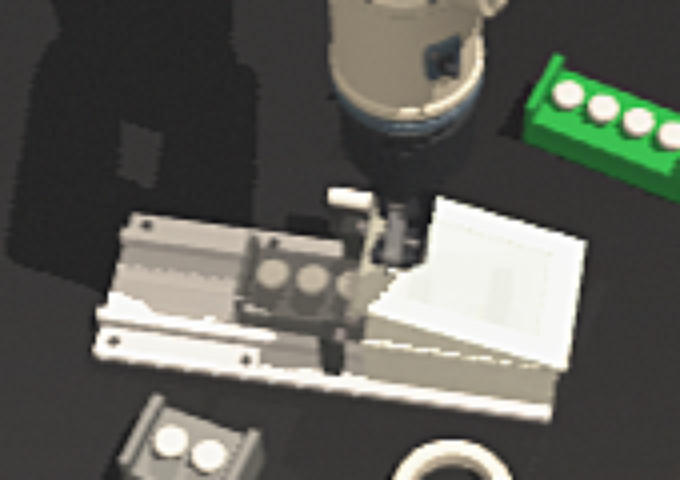

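>>> {"name": "move_arm", "arguments": {
  "targets": [-1,0,0,0.3,0,-1,0,0,0.6,0,-1,0,0,0.8,0,-1,0,0,1.0,0,-1,0,0,1.0,0]
}}

```text
clock: 4.35
eef_pos: [541.4, -26.6, 66.4]
tcp_rot: [-3.141, -0.0, 1.791]
contact_force: [-1.2, -0.0, 0.0]
opening: -0.001
```

```bash
python3 -c "
from rig import r
from h import *
go(r,[50,0,66])
f=r.grab_frame('scene');cv2.imwrite('pics/s4.png',cv2.resize(f['img'][150:270,170:340],None,fx=4,fy=4))
print([(d['position'],d['conf']) for d in r.mark_of(f,'cover_edge')])"
```

```text
t 4.35 world tgt [541.2 -26.8  66. ] shift cm [-0.02 -0.02  0.04] turn 0.11 F [-1.2 -0.   0. ]
tcp station 50.2 -0.2 66.4 F st 0.2
[([546.5, -59.8, 90.3], 0.71)]
```

View pics/s4.png

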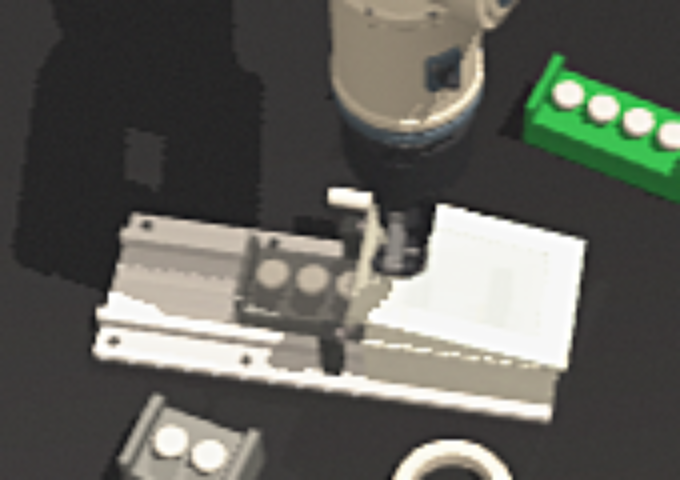

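>>> {"name": "move_arm", "arguments": {
  "targets": [-1,0,0,0.2,0,-1,0,0,0.3,0,-1,0,0,0.3,0]
}}

```text
clock: 4.75
eef_pos: [541.4, -26.6, 63.4]
tcp_rot: [-3.141, -0.0, 1.791]
contact_force: [-0.4, 0.5, 0.5]
opening: 0.001
```

```bash
python3 -c "
from rig import r
from h import *
go(r,[50,0,66])
f=r.grab_frame('top');cv2.imwrite('pics/t5.png',cv2.resize(f['img'][160:240,225:365],None,fx=5,fy=5))
print([(d['position'],d['conf']) for d in r.mark_of(f,'cover_edge')])"
```

```text
t 4.75 world tgt [541.2 -26.8  66. ] shift cm [-0.02 -0.02 -0.26] turn 0.11 F [-0.4  0.5  0.5]
tcp station 50.2 -0.2 63.4 F st 0.6
[([545.0, -56.5, 90.6], 0.52)]
```

View pics/t5.png

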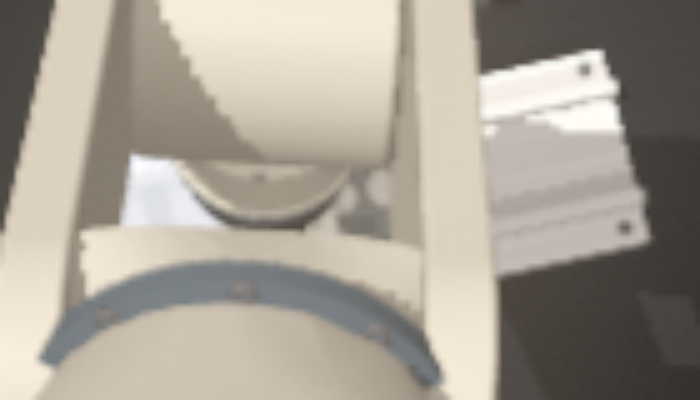

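```bash
python3 -c "
from rig import r
from h import *
p=np.load('pose.npy')
f=r.grab_frame('scene')
import pickle;pickle.dump(f,open('f6.pkl','wb'))
def cov(th,y,h=False):
    c,s=np.cos(th),np.sin(th); L=0 if h else 128
    return [145-L*c+6*s,y,60+L*s+6*c]
P=[]
for th,c in [(0,(0,0,255)),(.2,(0,160,0)),(.3,(255,0,0))]: P.append(([cov(th,47),cov(th,-47),cov(th,-47,1),cov(th,47,1)],c))
overlay(f,p[:2],p[2],P,(240,190,90,70),8,'pics/s6.png')
print(proj(f,[r.sense()['eef_pos']]))
"
```

```text
[[272.39554286 219.79694498]]
```

View pics/s6.png

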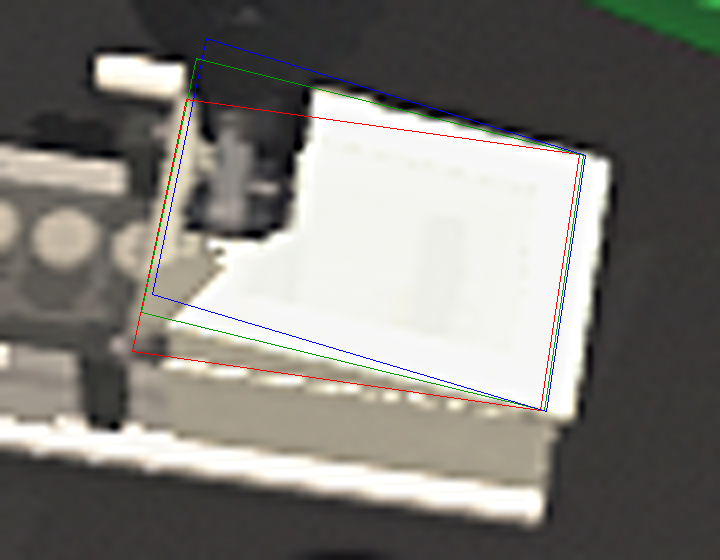

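The networks and my overlay agree that the cover is still about 0.17 rad open, yet the TCP reads z = 63 with no force. I'll lift and look before pressing further.

>>> {"name": "move_arm", "arguments": {
  "targets": [-1,0,0,-5,0,-1,-5,0,-8,0,-1,-10,0,-8,0,-1,-15,0,-8,0,-1,-18,0,-8,0]
}}

```text
clock: 5.4
eef_pos: [581.5, -205.0, 144.4]
tcp_rot: [3.14, 0.001, 1.791]
contact_force: [0.8, -0.1, 0.5]
opening: 0.001
```

```bash
python3 -c "
from rig import r
from h import *
p=np.load('pose.npy')
go(r,[50,0,66])
def cov(th,y,h=False):
    c,s=np.cos(th),np.sin(th); L=0 if h else 128
    return [145-L*c+6*s,y,60+L*s+6*c]
P=[]
for th,c in [(0,(0,0,255)),(.2,(0,160,0))]: P.append(([cov(th,47),cov(th,-47),cov(th,-47,1),cov(th,47,1)],c))
f=r.grab_frame('scene')
overlay(f,p[:2],p[2],P,(190,170,140,90),5,'pics/s7.png')
print([(d['position'],d['conf']) for d in r.mark_of(f,'cover_edge')])
f=r.grab_frame('top')
overlay(f,p[:2],p[2],P,(225,160,140,80),5,'pics/t7.png')
print([(d['position'],d['conf']) for d in r.mark_of(f,'cover_edge')])
print(r.sense()['clock'])"
```

```text
t 5.4 world tgt [541.2 -26.8  66. ] shift cm [18.28 -0.05  7.81] turn 0.08 F [ 0.8 -0.1  0.5]
tcp station -132.7 -0.7 144.4 F st -0.3
[([550.6, -56.2, 87.4], 0.97)]
[([547.3, -60.2, 90.6], 0.79), ([545.5, 440.6, 0.2], 0.44)]
5.6
```

View pics/s7.png

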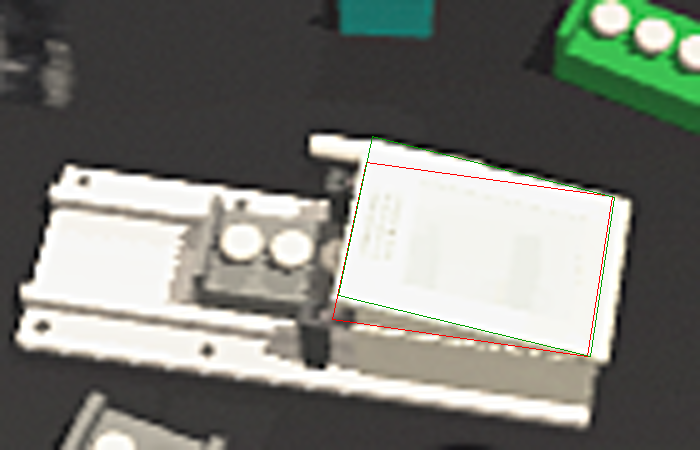

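View pics/t7.png

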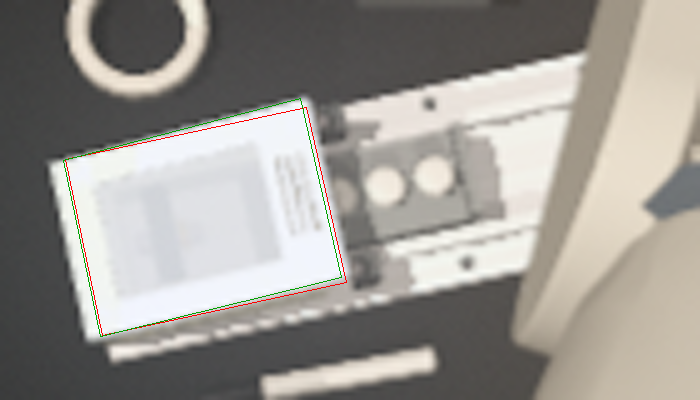

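The picture shows the cover at about 0.18 rad, with its window starting about 26 mm from the free edge (top crop x≈275). The finger was on the edge of the window. The cassette hasn't moved. I'll press on the frame bar near the free edge instead, at station x ≈ 29.

>>> {"name": "move_arm", "arguments": {
  "targets": [-1,5,0,0,0,-1,10,0,0,0,-1,15,0,1,0,-1,16.2,0,3,0,-1,16.2,0,4,0,-1,16.2,0,4.5,0,-1,16.2,0,5,0]
}}

```text
clock: 6.3
eef_pos: [545.8, -44.5, 93.5]
tcp_rot: [3.141, 0.0, 1.791]
contact_force: [0.9, -1.1, 0.2]
opening: -0.003
```

```bash
python3 -c "
from rig import r
from h import *
go(r,[29,0,66])
"
```

```text
t 6.3 world tgt [545.8 -47.3  66. ] shift cm [-0.27 -0.06  2.75] turn 0.11 F [ 0.9 -1.1  0.2]
tcp station 31.7 -0.6 93.5 F st -1.3
```

>>> {"name": "move_arm", "arguments": {
  "targets": [-1,-0.2,0,0.5,0,-1,-0.2,0,0.8,0,-1,-0.2,0,1.2,0]
}}

```text
clock: 6.6
eef_pos: [546.2, -46.9, 81.6]
tcp_rot: [3.141, 0.0, 1.79]
contact_force: [0.1, 0.3, -0.8]
opening: 0.004
```

>>> {"name": "move_arm", "arguments": {
  "targets": [-1,0,0,0.4,0,-1,0,0,0.8,0]
}}

```text
clock: 6.8
eef_pos: [545.9, -46.3, 73.3]
tcp_rot: [3.142, 0.0, 1.791]
contact_force: [0.9, 0.5, 0.2]
opening: -0.001
```

```bash
python3 -c "
from rig import r
from h import *
go(r,[29,0,66])
p=np.load('pose.npy')
def cov(th,y,h=False):
    c,s=np.cos(th),np.sin(th); L=0 if h else 128
    return [145-L*c+6*s,y,60+L*s+6*c]
P=[]
for th,c in [(0,(0,0,255)),(.2,(0,160,0))]: P.append(([cov(th,47),cov(th,-47),cov(th,-47,1),cov(th,47,1)],c))
f=r.grab_frame('scene')
overlay(f,p[:2],p[2],P,(190,170,140,90),5,'pics/s8.png')
"
```

```text
t 6.8 world tgt [545.8 -47.3  66. ] shift cm [-0.1  -0.03  0.73] turn 0.09 F [0.9 0.5 0.2]
tcp station 30.0 -0.3 73.3 F st 0.3
```

View pics/s8.png

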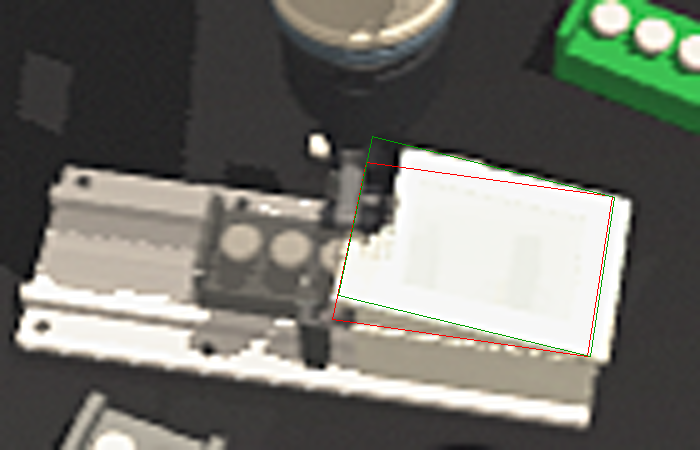

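```bash
python3 -c "
from rig import r
from h import *
p=np.load('pose.npy')
f=r.grab_frame('scene')
e=r.sense()['eef_pos']
x0,y0,k=235,180,10
im=cv2.resize(f['img'][y0:y0+60,x0:x0+75],None,fx=k,fy=k,interpolation=cv2.INTER_CUBIC)
im=np.clip(im.astype(float)*1.0,0,255)
im=(255*(im/255)**0.5).astype(np.uint8)
for dz,c in [(0,(0,0,255)),(20,(0,255,0)),(40,(255,0,0))]:
    q=(proj(f,[e+[0,0,dz]])[0]-[x0,y0]+.5)*k; print(q); cv2.drawMarker(im,tuple(int(v) for v in q),c,0,14,2)
cv2.imwrite('pics/s9.png',im)
g=r.grab_frame('top'); 
im=g['img'][150:250,215:375]; im=(255*(im/255.)**0.5).astype(np.uint8)
cv2.imwrite('pics/t9.png',cv2.resize(im,None,fx=5,fy=5,interpolation=cv2.INTER_CUBIC))
"
```

```text
[300.80133646 371.8861323 ]
[298.90101474 330.60593829]
[296.94917594 288.20665206]
```

View pics/s9.png

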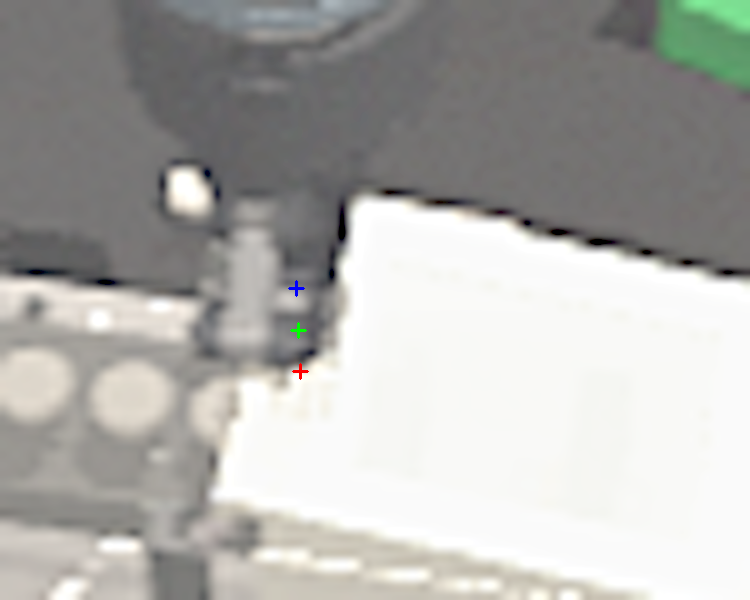

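View pics/t9.png

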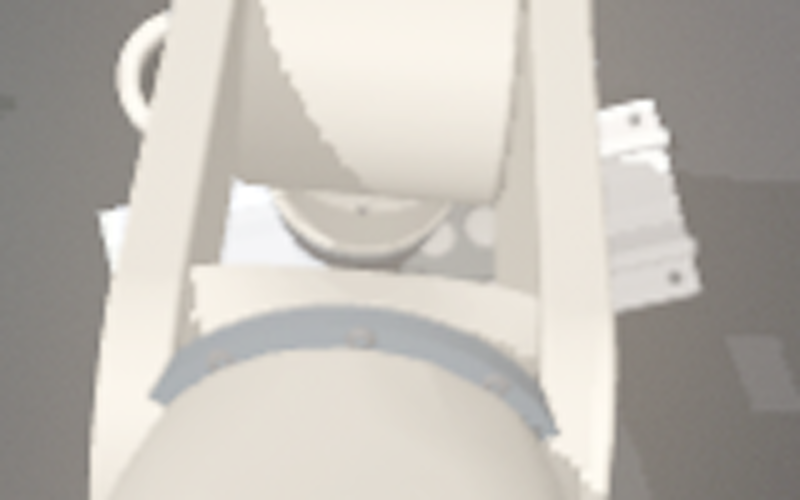

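>>> {"name": "move_arm", "arguments": {
  "targets": [-1,0,0,0.3,0,-1,0,0,0.6,0,-1,0,0,0.9,0]
}}

```text
clock: 7.25
eef_pos: [546.0, -46.1, 64.4]
tcp_rot: [3.141, 0.0, 1.791]
contact_force: [-0.2, -0.4, 0.9]
opening: 0.003
```

>>> {"name": "move_arm", "arguments": {
  "targets": [-1,0,0,0.3,0,-1,0,0,0.5,0]
}}

```text
clock: 7.45
eef_pos: [545.8, -46.1, 59.3]
tcp_rot: [-3.141, -0.0, 1.791]
contact_force: [0.2, 0.7, -0.1]
opening: -0.003
```

```bash
cat >> h.py <<'E'
def cov(th,y,h=False):
    c,s=np.cos(th),np.sin(th); L=0 if h else 128
    return [145-L*c+6*s,y,60+L*s+6*c]
def look(r,name):
    p=np.load('pose.npy'); P=[]
    for th,c in [(0,(0,0,255)),(.1,(255,0,0)),(.2,(0,160,0))]: P.append(([cov(th,47),cov(th,-47),cov(th,-47,1),cov(th,47,1)],c))
    f=r.grab_frame('scene')
    overlay(f,p[:2],p[2],P,(235,180,85,65),9,name)
    print([(d['position'],d['conf']) for d in r.mark_of(f,'cover_edge')][:2])
E
python3 -c "
from rig import r
from h import *
go(r,[29,0,66])
look(r,'pics/s10.png')
"
```

```text
t 7.45 world tgt [545.8 -47.3  66. ] shift cm [-0.12 -0.02 -0.67] turn 0.11 F [ 0.2  0.7 -0.1]
tcp station 30.2 -0.2 59.3 F st 0.6
[([548.5, -58.0, 79.0], 0.55), ([518.6, 66.4, 58.1], 0.21)]
```

View pics/s10.png

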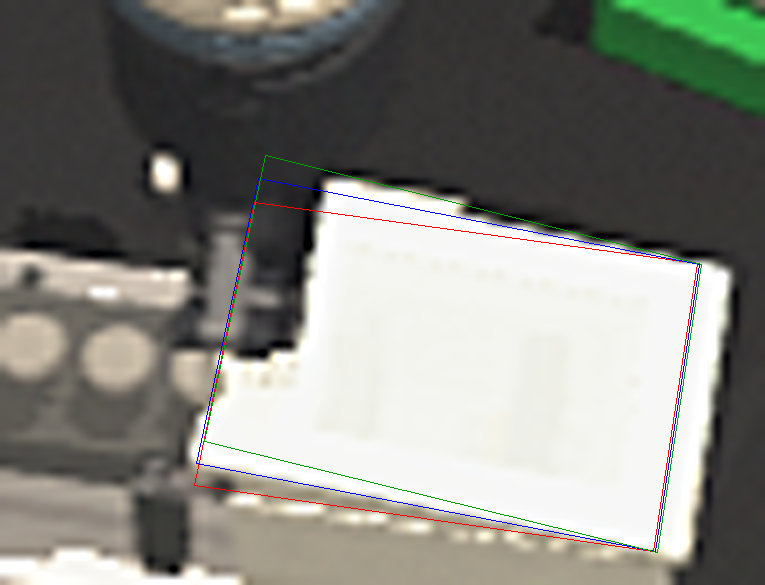

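The first press, the second press and this picture agree: the fingertips really end about 18 mm above the reported TCP. The cover is now at about 0.1 rad with TCP z=59. I'll keep going in small steps and watch the force and the joint efforts.

>>> {"name": "move_arm", "arguments": {
  "targets": [-1,0,0,0.2,0,-1,0,0,0.4,0,-1,0,0,0.6,0]
}}

```text
clock: 7.85
eef_pos: [546.3, -46.4, 54.5]
tcp_rot: [3.141, 0.001, 1.791]
contact_force: [-2.1, -4.0, 8.9]
opening: -0.002
```

```bash
python3 -c "
from rig import r
from h import *
go(r,[29,0,66]); print(r.sense()['joint_efforts'].round(2),r.sense()['qpos'].round(4))
"
```

```text
t 7.85 world tgt [545.8 -47.3  66. ] shift cm [-0.08 -0.07 -1.15] turn 0.12 F [-2.1 -4.   8.9]
tcp station 29.8 -0.7 54.5 F st -3.5
[ 1.490e+00 -5.159e+01 -2.343e+01  6.900e-01 -9.400e-01 -2.000e-02] [-8.7200e-02  4.3620e-01  1.9205e+00 -6.0000e-04  7.8400e-01 -3.0750e-01]
```

>>> {"name": "move_arm", "arguments": {
  "targets": [-1,0,0,0.2,0,-1,0,0,0.2,0]
}}

```text
clock: 8.05
eef_pos: [546.0, -46.3, 51.6]
tcp_rot: [3.141, 0.0, 1.791]
contact_force: [-0.2, -0.6, 0.5]
opening: -0.002
```

```bash
python3 -c "
from rig import r
from h import *
go(r,[29,0,66]); print(r.sense()['joint_efforts'].round(2),r.sense()['qpos'].round(4))
look(r,'pics/s11.png')
"
```

```text
t 8.05 world tgt [545.8 -47.3  66. ] shift cm [-0.1  -0.04 -1.44] turn 0.1 F [-0.2 -0.6  0.5]
tcp station 30.0 -0.4 51.6 F st -0.5
[-1.300e-01 -5.705e+01 -2.461e+01 -1.000e-01 -2.000e-02  0.000e+00] [-8.7300e-02  4.4040e-01  1.9222e+00 -2.0000e-04  7.7870e-01 -3.0750e-01]
[([548.7, -61.9, 71.2], 0.91), ([688.5, -113.5, -0.4], 0.26)]
```

View pics/s11.png

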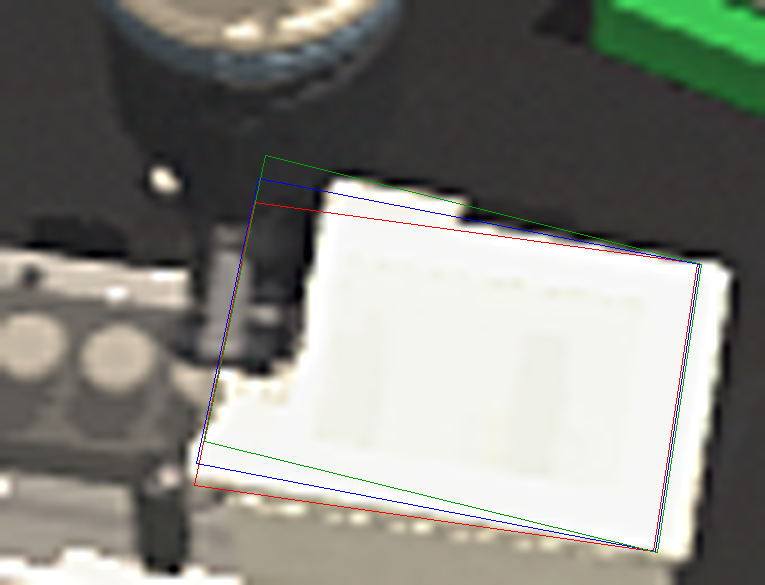

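>>> {"name": "move_arm", "arguments": {
  "targets": [-1,0,0,0.2,0,-1,0,0,0.3,0,-1,0,0,0.4,0,-1,0,0,0.4,0]
}}

```text
clock: 8.55
eef_pos: [545.7, -46.1, 47.3]
tcp_rot: [-3.141, -0.0, 1.791]
contact_force: [0.2, -0.1, 0.0]
opening: -0.001
```

>>> {"name": "move_arm", "arguments": {
  "targets": [-1,0,0,0.1,0,-1,0,0,0.2,0,-1,0,0,0.2,0]
}}

```text
clock: 8.85
eef_pos: [545.8, -46.1, 45.5]
tcp_rot: [-3.141, -0.0, 1.791]
contact_force: [0.1, 0.4, 0.4]
opening: -0.001
```

```bash
python3 -c "
from rig import r
from h import *
go(r,[29,0,66])
look(r,'pics/s12.png')
"
```

```text
t 8.85 world tgt [545.8 -47.3  66. ] shift cm [-0.12 -0.03 -2.05] turn 0.11 F [0.1 0.4 0.4]
tcp station 30.2 -0.3 45.5 F st 0.4
[([548.7, -62.6, 64.3], 0.67)]
```

View pics/s12.png

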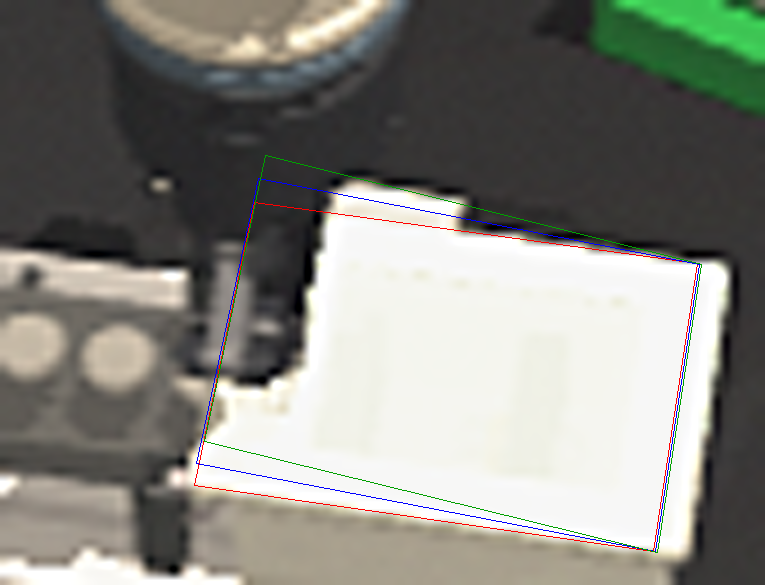

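The cover edges now lie on the red "shut" outline. I'll press 2–3 mm further to feel the solid stop.

>>> {"name": "move_arm", "arguments": {
  "targets": [-1,0,0,0.1,0,-1,0,0,0.2,0,-1,0,0,0.2,0]
}}

```text
clock: 9.25
eef_pos: [546.2, -46.1, 44.8]
tcp_rot: [3.141, 0.0, 1.791]
contact_force: [-4.0, 1.3, 15.7]
opening: 0.002
```

The wrist feels 15.7 N at TCP z 44.8, with the cover at 66 mm, so the cover is shut on its stop and the tips are about 20 mm above the reported TCP. Next I'll lift, go back behind the tail and lower into the channel.

>>> {"name": "move_arm", "arguments": {
  "targets": [-1,0,0,-4,0,-1,-4,0,-5,0,-1,-8,0,-5,0,-1,-12,0,-5,0,-1,-12.5,0,-3,0,-1,-12.5,0,0,0,-1,-12.5,0,1.5,0,-1,-12.5,0,2.5,0,-1,-12.5,0,2.5,0]
}}

```text
clock: 10.15
eef_pos: [572.4, -167.5, 17.5]
tcp_rot: [-3.14, -0.001, 1.792]
contact_force: [-0.5, 0.2, 0.8]
opening: 0.007
```

```bash
python3 -c "
from rig import r
from h import *
go(r,[-90,0,0])
p=np.load('pose.npy')
f=r.grab_frame('scene')
P=[([cov(0,47),cov(0,-47),cov(0,-47,1),cov(0,47,1)],(0,0,255)),([[-61,-25,52],[-61,25,52],[-61,25,10],[-61,-25,10]],(255,0,0))]
overlay(f,p[:2],p[2],P,(190,170,140,90),5,'pics/s13.png')
f=r.grab_frame('top')
overlay(f,p[:2],p[2],P,(225,160,140,80),5,'pics/t13.png')
"
```

```text
t 10.15 world tgt [ 571.6 -163.5    0. ] shift cm [0.41 0.01 1.75] turn 0.14 F [-0.5  0.2  0.8]
tcp station -94.1 0.1 17.5 F st 0.2
```

View pics/s13.png

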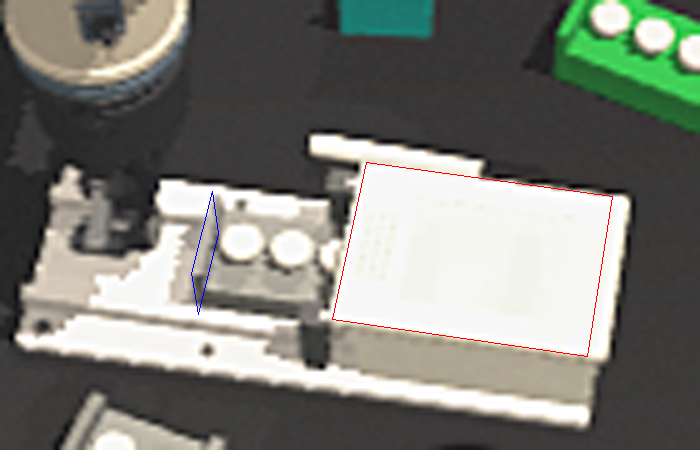

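View pics/t13.png

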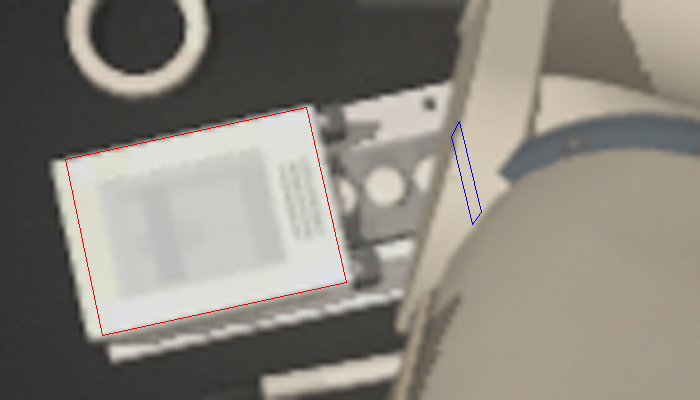

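The pictures show the cover lying on the shut outline in both views and the fingers behind the tail with about 20 mm of clearance (scene crop 155 vs 195). Lowering now, then approaching.

>>> {"name": "move_arm", "arguments": {
  "targets": [-1,0,0,0.8,0,-1,0,0,1.4,0,-1,0,0,1.7,0,-1,0,0,1.7,0]
}}

```text
clock: 10.65
eef_pos: [572.9, -168.0, 1.1]
tcp_rot: [-3.141, -0.0, 1.791]
contact_force: [-1.0, 0.6, -0.0]
opening: -0.0
```

>>> {"name": "move_arm", "arguments": {
  "targets": [-1,0.4,0,0,0,-1,0.8,0,0,0,-1,1.2,0,0,0,-1,1.5,0,0,0,-1,1.8,0,0,0]
}}

```text
clock: 11.15
eef_pos: [569.3, -150.2, 1.7]
tcp_rot: [3.141, 0.0, 1.791]
contact_force: [-0.0, 0.9, 0.1]
opening: -0.0
```

```bash
python3 -c "
from rig import r
from h import *
go(r,[-90,0,0])
p=np.load('pose.npy')
f=r.grab_frame('scene')
P=[([[-61,-25,52],[-61,25,52],[-61,25,10],[-61,-25,10]],(255,0,0))]
overlay(f,p[:2],p[2],P,(190,180,90,65),8,'pics/s14.png')
"
```

```text
t 11.15 world tgt [ 571.6 -163.5    0. ] shift cm [-1.35 -0.07  0.17] turn 0.12 F [-0.   0.9  0.1]
tcp station -76.5 -0.6 1.7 F st 0.9
```

View pics/s14.png

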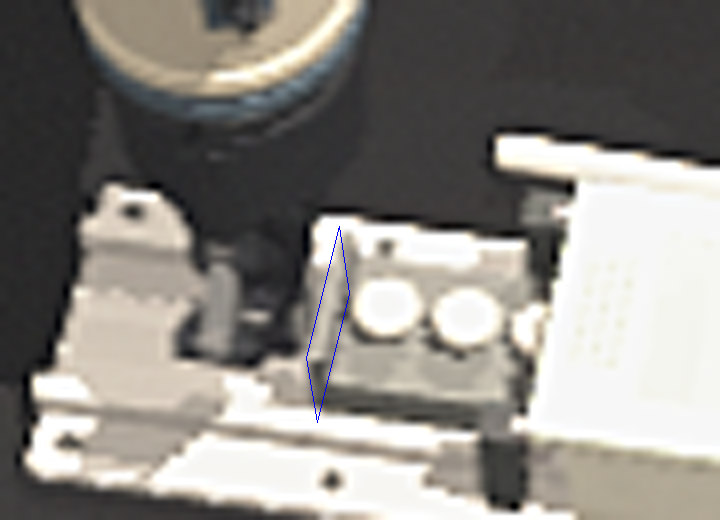

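>>> {"name": "move_arm", "arguments": {
  "targets": [-1,0.3,0,0,0,-1,0.6,0,0,0,-1,0.9,0,0,0,-1,1.2,0,0,0,-1,1.5,0,0,0,-1,1.8,0,0,0,-1,2.1,0,0,0,-1,2.4,0,0,0]
}}

```text
clock: 12.0
eef_pos: [564.1, -126.9, 1.6]
tcp_rot: [3.141, 0.0, 1.791]
contact_force: [1.1, -1.1, 0.5]
opening: -0.001
```

```bash
python3 -c "
from rig import r
from h import *
go(r,[-90,0,0])
p=np.load('pose.npy')
f=r.grab_frame('scene')
P=[([[-50,-25,52],[-50,25,52],[-50,25,10],[-50,-25,10]],(255,0,0))]
overlay(f,p[:2],p[2],P,(190,180,90,65),8,'pics/s15.png')
"
```

```text
t 12.0 world tgt [ 571.6 -163.5    0. ] shift cm [-3.73 -0.06  0.16] turn 0.11 F [ 1.1 -1.1  0.5]
tcp station -52.7 -0.6 1.6 F st -1.3
```

View pics/s15.png

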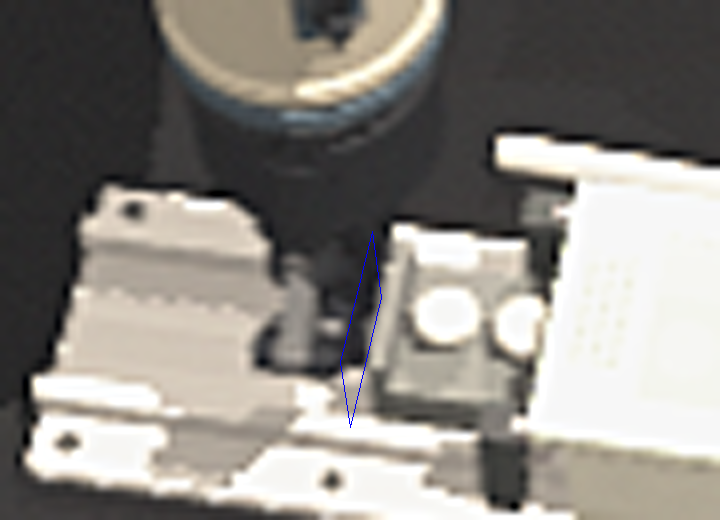

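The cassette is sliding with its tail at about -42, so the TCP sits about 11 mm behind it. I expect the plunger at TCP x ≈ -45 and the stop at ≈ -31. I'll continue slowly.

>>> {"name": "move_arm", "arguments": {
  "targets": [-1,0.3,0,0,0,-1,0.6,0,0,0,-1,0.8,0,0,0,-1,1.0,0,0,0,-1,1.2,0,0,0]
}}

```text
clock: 12.55
eef_pos: [561.9, -115.9, 1.7]
tcp_rot: [3.141, 0.001, 1.792]
contact_force: [0.7, -6.3, 0.4]
opening: -0.002
```

```bash
python3 -c "
from rig import r
from h import *
go(r,[-31,0,0])"
```

```text
t 12.55 world tgt [ 558.8 -105.9    0. ] shift cm [ 1.04 -0.08  0.17] turn 0.13 F [ 0.7 -6.3  0.4]
tcp station -41.4 -0.8 1.7 F st -6.3
```

>>> {"name": "move_arm", "arguments": {
  "targets": [-1,0.2,0,0,0,-1,0.4,0,0,0,-1,0.6,0,0,0,-1,0.7,0,0,0,-1,0.7,0,0,0]
}}

```text
clock: 13.05
eef_pos: [560.5, -109.3, 1.8]
tcp_rot: [3.141, 0.001, 1.792]
contact_force: [1.4, -6.5, -0.4]
opening: 0.0
```

```bash
python3 -c "
from rig import r
from h import *
go(r,[-31,0,0])"
```

```text
t 13.05 world tgt [ 558.8 -105.9    0. ] shift cm [ 0.37 -0.09  0.18] turn 0.13 F [ 1.4 -6.5 -0.4]
tcp station -34.7 -0.9 1.8 F st -6.6
```

Moving in 1 mm steps to find the stop.

>>> {"name": "move_arm", "arguments": {
  "targets": [-1,0.1,0,0,0,-1,0.2,0,0,0,-1,0.2,0,0,0]
}}

```text
clock: 13.35
eef_pos: [560.2, -107.7, 1.9]
tcp_rot: [3.14, 0.002, 1.792]
contact_force: [2.7, -8.7, -0.2]
opening: 0.002
```

>>> {"name": "move_arm", "arguments": {
  "targets": [-1,0.1,0,0,0,-1,0.1,0,0,0]
}}

```text
clock: 13.55
eef_pos: [560.5, -107.7, 2.0]
tcp_rot: [3.14, 0.003, 1.792]
contact_force: [2.0, -14.7, -0.5]
opening: -0.002
```

>>> {"name": "move_arm", "arguments": {
  "targets": [-1,0.1,0,0,0,-1,0.1,0,0,0]
}}

```text
clock: 13.75
eef_pos: [560.7, -107.6, 2.2]
tcp_rot: [3.139, 0.005, 1.793]
contact_force: [2.7, -19.9, -0.9]
opening: 0.002
```

The force climbs at about 5 N/mm with no movement, so the cassette is bearing on something solid. I'll check that it's home and settled.

>>> {"name": "move_arm", "arguments": {
  "targets": [-1,0,0,0,0,-1,0,0,0,0,-1,0,0,0,0,-1,0,0,0,0]
}}

```text
clock: 14.15
eef_pos: [560.7, -107.6, 2.2]
tcp_rot: [3.139, 0.005, 1.792]
contact_force: [1.9, -19.3, -0.7]
opening: 0.002
```

```bash
python3 -c "
from rig import r
from h import *
go(r,[-31,0,0])
p=np.load('pose.npy')
f=r.grab_frame('scene')
P=[([[-20,-25,52],[-20,25,52],[-20,25,10],[-20,-25,10]],(255,0,0)),([cov(0,47),cov(0,-47),cov(0,-47,1),cov(0,47,1)],(0,0,255))]
overlay(f,p[:2],p[2],P,(190,170,140,90),5,'pics/s16.png')
print([(d['position'],d['conf']) for d in r.mark_of(f,'cover_edge')][:2])
print([(d['position'],d['conf']) for d in r.mark_of(f,'cassette_tail')], st(p[:2],p[2],[-20,0,31]))
go(r,[-31,0,0])
"
```

```text
t 14.15 world tgt [ 558.8 -105.9    0. ] shift cm [ 0.21 -0.15  0.22] turn 0.18 F [  1.9 -19.3  -0.7]
tcp station -33.1 -1.5 2.2 F st -19.3
[([550.0, -61.6, 65.6], 0.95), ([547.3, -74.8, 1.2], 0.53)]
[([542.3, 229.2, 19.4], 0.83), ([381.8, -107.1, 24.9], 0.79), ([349.4, -10.5, 20.1], 0.65), ([559.2, -99.4, 32.7], 0.59), ([518.2, 67.0, 62.4], 0.47)] [[556.42883593 -95.16474354  31.        ]]
t 14.3 world tgt [ 558.8 -105.9    0. ] shift cm [ 0.21 -0.15  0.22] turn 0.18 F [  3.  -19.7  -1.4]
tcp station -33.1 -1.5 2.2 F st -19.9
```

View pics/s16.png

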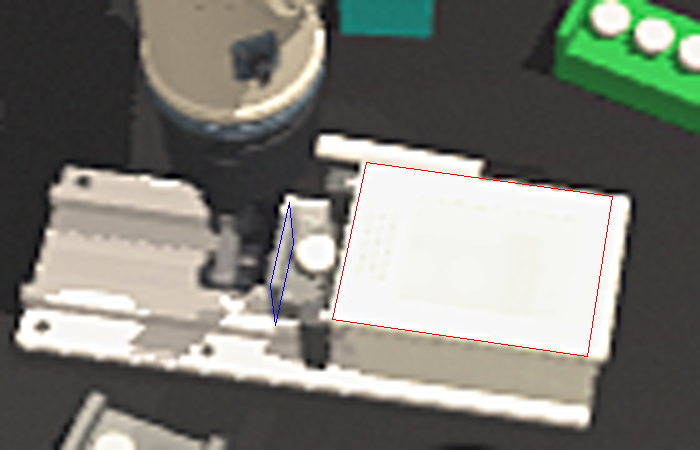

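>>> {"name": "move_arm", "arguments": {
  "targets": [-1,0.1,0,0,0,-1,0.1,0,0,0,-1,0.1,0,0,0,-1,0.1,0,0,0,-1,0.1,0,0,0]
}}

```text
clock: 14.8
eef_pos: [561.0, -107.6, 2.3]
tcp_rot: [3.138, 0.006, 1.793]
contact_force: [2.9, -26.1, -0.8]
opening: 0.003
```

```bash
python3 -c "
from rig import r
from h import *
go(r,[-31,0,0]); print(r.sense()['qvel'].round(4))"
```

```text
t 14.8 world tgt [ 558.8 -105.9    0. ] shift cm [ 0.21 -0.17  0.23] turn 0.2 F [  2.9 -26.1  -0.8]
tcp station -33.1 -1.7 2.3 F st -26.1
[-0.0003  0.0003 -0.001  -0.0002 -0.0004  0.0009]
```

The push rose to 26 N with no further movement, so this is the hard stop and not friction. The push is steady and the cover is shut, so I'm handing in.

```bash
python3 -c "
from rig import r
print(r.sign_off()); s=r.sense(); print(s['clock'],s['contact_force'],s['eef_pos'])"
```

```text
the job is handed in; nothing more can be done
None
the job is handed in; nothing more can be done
```

The cover is shut, and the cassette is pressed against the hard stop with the arm still holding it. I handed the job in at about 14.8 s; the sign-off gives no verdict.

**Cover:** I pressed it near its free edge. It went past the detents at about 9 N and met its solid stop, where the press read about 16 N. The last picture showed it on the "shut" outline, and the network put its edge at 65.6 mm against the 66 mm given.

**Cassette:** I pushed it slowly with the shut fingers until it stopped. The push then rose from 9 N to 26 N while the fingers moved no further. That is about 8 N for the plunger and an estimated 15 N or more on the stop. The arm was at rest when I handed in.

**Checks that disagreed:**
- **Fingertip height:** the tips sit about 20 mm above the reported TCP height. My first press therefore stopped with the cover still about 0.17 rad open, and I corrected for it afterwards.
- **Tail position:** the overlay put the tail about 2 mm short of home and the network about 4 mm short. Both are about the size of the measuring error, so I relied on the force and the lack of movement.

The other things on the bench were not deliberately touched, though I did not measure their positions afterwards.

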